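# Shut the water-test case

### The arm

A 6-joint arm with a two-finger parallel gripper is mounted at the origin on the work surface. World frame = base frame: x ahead of the robot, y to its left, z up, the work surface at z = 0. Lengths are in m, angles in rad, forces in N, time in s.
With the tool pointing down it reaches from about 0.2 to 0.875 m from the base axis. Payload 3.4 kg.
Tool frame: the origin (TCP) lies midway between the tips of the shut fingers; the grasp point (between the pads) lies r.pinch_z behind it (r.pinch_z is the distance from the TCP to the grasp point, in m); z points along the fingers, y is the direction in which the jaws open and shut (so a half turn about z gives the same grasp; the last joint's range is limited). The gripper opens to 94 mm and grips with 3 to 60 N. Pads are 16 mm wide; open, the fingers measure 119 mm over their backs; the gripper's body (75 mm by 177 mm) begins 78 mm behind the grasp point.
Start: joints at [0.986, 0.276, 1.505, -0, 1.361, -0.121], TCP at [0.257, 0.514, 0.205] pointing down, gripper open.
Joint ranges: [-2.89, 2.89], [-0.75, 2.08], [0.22, 2.7], [-1.18, 4.32], [0.11, 2.71], [-2.7, 2.7]. Speed limits (rad/s): [2.57, 2.57, 3.14, 3.14, 3.14, 3.14].

### API

Orientations are given as a 3x3 rotation matrix whose columns are the frame's x, y, z axes.
In Python, from workcell import r gives the robot as it stands.
- The arm moves only by the tool step_arm, never from a script. Its argument "commands" is a list of rows, each an object with "claw": the opening, from 0 (shut) to 1 (fully open); "delta_pos": the shift along the tool's x, y, z in mm, a list of three; "twist": the turn about the tool's z in degrees. A call has 1 to 5 rows; each row is the pose to reach, as a shift and turn from the pose measured when the call began, along the tool's axes at that moment; what a row does not reach only later rows make up. A row lasts 1/10 s, in which the tool goes at most 50 mm and 8.59 degrees, less where a joint would pass 70% of its speed; a pose out of reach is approached as far as the arm can. A call with a gripper value outside its range is refused whole. The fingers move at their own pace and stop on an object; "grip_force" is the grip in N (left out, the last holds). Time passes only in rows, so rows that repeat a pose let the fingers close. It gives the time, the measured TCP pose, the force and the opening at its end, in the units of the state.
- r.get_state(): the state, without advancing time (a new reading comes with each control period).
- r.grab_frame(name): name is "scene" or "top" or "wrist"; returns (picture, depth): 400x640x3 uint8, blue, green, red; 400x640 float32, m along the optical axis (not along the pixel's ray), 0 where there is no reading.
- r.get_calibration(name): a dict with "K" (3x3 intrinsics, pixels), "D" ([k1, k2, p1, p2, k3] as OpenCV has them; the pictures are not rectified), "extrinsics" (4x4, takes a point from world to camera coordinates); the wrist camera has in their place "tool_from_camera" (4x4, takes a point from camera to tool coordinates, whose origin is the TCP and whose axes are the flange's). Camera axes: x right, y up, looking along -z (the intrinsics and any distortion apply to the point x, -y, -z); pixel columns grow to the right and rows downward; lengths in m; the calibration is good to about 2 mm. A picture is of the moment at which its call begins: read the wrist's pose just before it. get_calibration takes no time and is no camera call.
- r.sign_off(): hands the job in, once; it reports no verdict.
The state is a dict: "t": time; "q": joint angles; "dq": joint speeds; "tau": joint torques, N m; "tool_pos": TCP position; "tool_rot": TCP orientation; "ft_force": force on the tool from outside, world axes, zero at the start; "torque": the same for the moment, N m; "grip_width": finger opening in m.
Only numpy, scipy, OpenCV 4.12 (cv2) and the standard library are available. Lean on these libraries where they do the work, as an engineer would, in place of code of your own. Each camera call takes 0.05 s, during which the arm holds its last target. There are 200 camera calls.

### The job

Shut up the blue water-test case with the fingertips: push both of its drawers fully home, and only then swing the lid down from behind and press it fully shut, without slamming it. Push the lid by its outside only and do not reach into its lining; leave the jug, the loose bottle and the sample tube standing where they are, and finish clear of everything.

Things in the scene. Friction and masses are not known exactly. Their poses are not given: they have to be found in the camera images.
- kit: The blue plastic water-test case, heavy, does not shift. 190 mm along its x, 200 mm along its y, rim 95 mm high when the lid is open, 128 mm over the closed lid; dropper bottles fixed inside stand up to 113 mm high. Origin: centre of its underside, on the table. Its x axis points roughly away from the robot (turned up to about 20 degrees); the two drawers come out of its -y side, side by side below the bottles; the lid is hinged along its +y side.
- near_drawer (a joint): Travel of the drawer nearer to the robot (on the case's -x half), in m: 0 is fully home, growing as it comes out towards the case's -y, up to 0.080. It slides with about 1.2 N of friction, stays where it is left and meets a stop at 0.
- far_drawer (a joint): The same for the drawer farther from the robot (on the case's +x half).
- near_drawer_front (a point): Middle of the outer face of the near drawer's front, 29 mm above the table; the front is a flat plate 88 mm along the case's x, 44 mm tall (7 to 51 mm above the table), with a 50 mm wide lip near its top (44 to 50 mm above the table) standing 3 mm proud. When home this face stands 13 mm proud of the case's side. The drawer is covered, the same height as its front.
- far_drawer_front (a point): The same point on the far drawer's front.
- lid (a joint): Opening angle of the lid in rad: 0 is shut, 1.57 is upright, more leans back away from the case (up to 1.95). A stiff hinge: it stays at any angle, and takes about 1 to 3 N at its free edge to swing down; it meets a stop at 0.
- lid_hinge (a point): Middle of the hinge line of the lid, on the +y rim of the case, 96 mm above the table; the hinge runs along the case's x.
- lid_edge (a point): Middle of the free edge of the lid, on its outside. The lid is a shallow blue tray 190 mm long (along the hinge), 200 mm from hinge to free edge and 32 mm deep. Shut, its flat outside faces up, 128 mm above the table, and the free edge lies over the case's -y side; standing open, the outside faces the case's +y, away from the drawers. Its inside, a printed chart panel and the inner faces of its walls, begins 4 mm behind its outer faces and is not to be touched by the fingers.
- jug: Clear measuring jug, 90 mm across, 100 mm high, with a side handle, standing loose beyond the case. Origin: centre of its underside.
- bottle: White dropper bottle, 36 mm across, 85 mm high, standing loose on the robot's side of the case. Origin: centre of its underside.
- tube: Glass sample tube, 26 mm across on a 40 mm foot, black cap, 90 mm high, standing loose on the robot's side of the case. Origin: centre of its underside.
There are look-alikes about, which are no part of the job. Several things have the shape of the jug; the one meant has the colours described above.

How it is judged:
On the way, in this order (a step that is already met when the one before it is completed fails the run):
1. both drawers are pushed fully home (within 4 mm) while the lid is still open (value of joint each of near_drawer, far_drawer below 0.004 m and value of joint lid above 0.5 rad), for 0.2 s.
2. the lid is shut (within 0.035 rad) with both drawers home (value of joint each of near_drawer, far_drawer below 0.004 m and value of joint lid below 0.035 rad), for 0.2 s.
At the end, for the whole second after the job is handed in: Both drawers within 4 mm of fully home, the lid within 0.035 rad of shut (7 mm at its free edge), and the jug, bottle and tube standing upright and at rest (all of step 2 and angle between each of jug, bottle, tube's own z axis and vertical below 0.2 rad and linear speed of each of jug, bottle, tube below 0.02 m/s); the robot touches nothing.
It fails at once if the inside of the lid was touched, as in gripping it by its wall (contact force between the fingers and lid_c5 above 1 N or contact force between the fingers and lid_c6 above 1 N or contact force between the fingers and lid_c7 above 1 N or contact force between the fingers and lid_c8 above 1 N or contact force between the fingers and lid_c9 above 1 N).
It fails at once if the lid was slammed (faster than 3 rad/s) (velocity of joint lid below -3 rad/s).
It fails at once if the measuring jug was moved more than 15 mm, lifted or tipped (distance of jug from where it was at the start of the episode above 0.015 m or angle between jug's own z axis and vertical above 0.3 rad).
It fails at once if the loose dropper bottle was moved more than 15 mm, lifted or tipped (distance of bottle from where it was at the start of the episode above 0.015 m or angle between bottle's own z axis and vertical above 0.3 rad).
It fails at once if the sample tube was moved more than 15 mm, lifted or tipped (distance of tube from where it was at the start of the episode above 0.015 m or angle between tube's own z axis and vertical above 0.3 rad).
It also fails if it takes over 70 s, if anything falls off the work surface, if the arm or the gripper's body presses on something with over 40 N, if the wrist force passes 120 N, or if a joint passes its speed limit or range.

## Working session

There is one attempt and no reset: what is moved stays moved. The work goes in short steps, Python scripts to look and compute and a tool call to move; the robot and the scene stay as the last step left them, time stands still between calls to the robot, and variables do not carry over. Pictures are saved under pics/ and viewed, about 8 in all and at most 12, crops included, and the job is handed in when it is done.

Besides the shell and the picture viewer there is one more tool, called after "Request:" by a JSON object that holds its "api" and its "payload". step_arm: Moves the arm, as the interface text tells. Its arguments: {"type":"object","properties":{"commands":{"type":"array"},"grip_force":{"type":"number"}},"required":["commands"]}

```bash
mkdir -p pics; ls
cat > h.py <<'E'
import numpy as np, cv2
from workcell import r
def cloud(name):
    s=r.get_state(); im,d=r.grab_frame(name); c=r.get_calibration(name)
    v,u=np.mgrid[0:400,0:640]
    p=cv2.undistortPoints(np.stack([u,v],-1).reshape(-1,1,2).astype(float),np.array(c["K"]),np.array(c["D"])).reshape(400,640,2)
    P=np.stack([p[...,0]*d,-p[...,1]*d,-d],-1)
    if name=="wrist":
        T=np.array(c["tool_from_camera"]); P=P@T[:3,:3].T+T[:3,3]
        P=P@np.array(s["tool_rot"]).T+np.array(s["tool_pos"])
    else:
        T=np.linalg.inv(np.array(c["extrinsics"])); P=P@T[:3,:3].T+T[:3,3]
    P[d==0]=np.nan
    return im,P
E
python3 - <<'E'
from h import *
for n in("scene","top"):
    im,P=cloud(n); cv2.imwrite(f"pics/{n}0.png",im); np.save(n+"P.npy",P)
s=r.get_state(); print(s["t"],s["tool_pos"],np.round(s["tool_rot"],3),s["ft_force"],r.pinch_z)
E
```

```text
pics
0.1 [0.2569452  0.51384432 0.20473048] [[-0.894  0.447 -0.001]
 [ 0.447  0.894 -0.001]
 [ 0.    -0.002 -1.   ]] [ 0.38427771  0.19161542 -0.63288582] 0.0188
```

View pics/scene0.png

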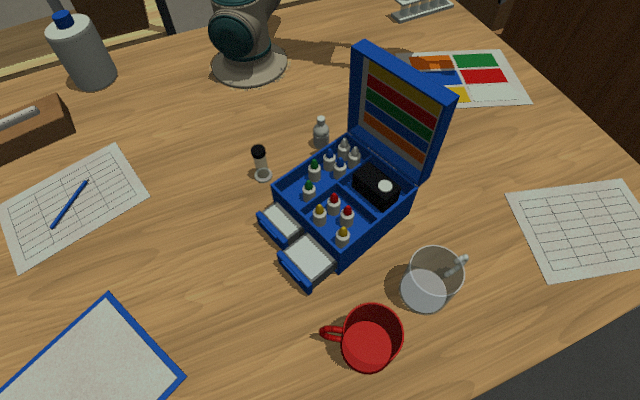

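View pics/top0.png

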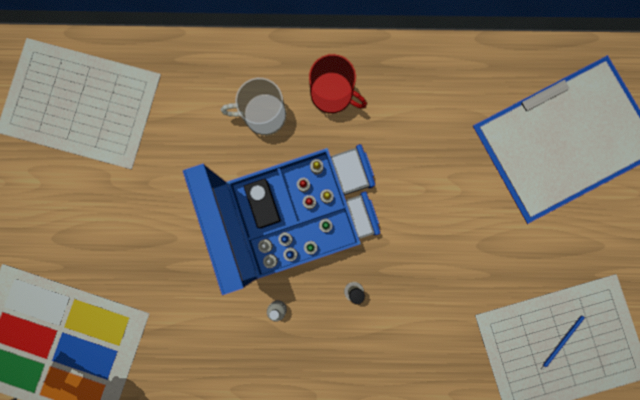

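The clear jug (scene 432,278; top 262,105) fits the description; the red mug (scene 370,338; top 333,85) is a look-alike. Two drawers are out (top ~370,165 and ~370,215), the lid is open on the left (top ~215,230), the tube is at top (356,294) and the bottle at (277,311). Next I measure these.

Run:
```python
from h import *
P=np.load("topP.npy"); im=cv2.imread("pics/top0.png").astype(int)
for n,(u,v) in dict(table=(430,250),tube=(356,294),bottle=(277,311),jug=(264,112),dfar=(350,172),dnear=(362,217),lidtopA=(196,172),lidtopB=(230,285)).items():
    q=P[v-2:v+3,u-2:u+3].reshape(-1,3); print(n,np.round(np.nanmedian(q,0),4))
B,G,R=im[...,0],im[...,1],im[...,2]
blue=(B>90)&(B>1.6*R)&(B>1.25*G)
v,u=np.mgrid[0:400,0:640]
reg=blue&(u>180)&(u<390)&(v>130)&(v<300)
z=P[...,2]
print(np.histogram(z[reg],bins=np.arange(0,.34,.02)))
m=reg&(z>.088)&(z<.1)&(u>225)
q=P[m][:,:2].astype(np.float32); print("rim",len(q),cv2.minAreaRect(q))
lid=reg&(z>.11); L=P[lid]; print("lid z",L[:,2].min(),L[:,2].max())
S=np.load("sceneP.npy"); si=cv2.imread("pics/scene0.png").astype(int)
for n,(lo,hi) in dict(fronts=(.02,.056)).items():
    m=reg&(z>lo)&(z<hi)&(u>340); q=P[m]
    for half in (0,1):
        k=(v[m]<195) if half==0 else (v[m]>=195)
        print(n,half,k.sum(),cv2.minAreaRect(q[k][:,:2].astype(np.float32)),q[k][:,2].min(),q[k][:,2].max())
```

```text
table [ 0.4828 -0.2372 -0.0012]
tube [ 0.401  -0.0806  0.0895]
bottle [0.3651 0.0651 0.0791]
jug [0.7636 0.1091 0.0023]
dfar [ 0.6341 -0.0694  0.0453]
dnear [ 0.5455 -0.0939  0.0463]
lidtopA [0.5944 0.1691 0.2953]
lidtopB [0.4325 0.1144 0.2955]
(array([   0,    0, 5930,  345, 1506,  995,    0,    0,    0,    0,    0,
          0,    0,    0, 2902,    1]), array([0.  , 0.02, 0.04, 0.06, 0.08, 0.1 , 0.12, 0.14, 0.16, 0.18, 0.2 ,
       0.22, 0.24, 0.26, 0.28, 0.3 , 0.32]))
rim 1163 ((0.5455532073974609, 0.050787702202796936), (0.1900777518749237, 0.22475634515285492), 19.665876388549805)
lid z 0.11018980517348809 0.3002173847802533
fronts 0 293 ((0.6338244676589966, -0.09490242600440979), (0.053508419543504715, 0.10060452669858932), 75.10184478759766) 0.04454676170409999 0.05504722361138348
fronts 1 371 ((0.5412157773971558, -0.08065108954906464), (0.08356419950723648, 0.07958830147981644), 18.28592872619629) 0.04112959616749623 0.055976841818390355
```

Run:
```python
from h import *
P=np.load("topP.npy"); S=np.load("sceneP.npy")
im=cv2.imread("pics/top0.png").astype(int); si=cv2.imread("pics/scene0.png").astype(int)
bl=lambda im:(im[...,0]>60)&(im[...,0]>1.6*im[...,2])&(im[...,0]>1.25*im[...,1])
X=np.r_[P[bl(im)],S[bl(si)]]
X=X[(abs(X[:,0]-.54)<.2)&(abs(X[:,1]-.03)<.2)]
lt=X[X[:,2]>.285][:,:2].astype(np.float32); rl=cv2.minAreaRect(lt); print("lidtop",rl,len(lt))
# chart plane (scene)
v,u=np.mgrid[0:400,0:640]
m=(u>372)&(u<430)&(v>75)&(v<150); C=S[m]; C=C[(C[:,2]>.12)&(C[:,2]<.28)]
c=C.mean(0); n=np.linalg.svd(C-c,full_matrices=0)[2][2]; n*=np.sign(-n[1]); print("chart c",c,"n",n,"lean(rad up)",np.arcsin(n[2]),"yaw",np.degrees(np.arctan2(n[0],-n[1])))
for yaw in (18.,19.):
  a=np.radians(yaw); ex=np.array([np.cos(a),np.sin(a)]); ey=np.array([-ex[1],ex[0]])
  pr=lambda q:np.round(np.percentile(np.c_[q[:,:2]@ex,q[:,:2]@ey],[1,50,99],axis=0),4).tolist()
  rim=X[(X[:,2]>.09)&(X[:,2]<.098)]; print(yaw,"rim",pr(rim)); print(" lidtop",pr(lt))
  lo=X[(X[:,2]>.038)&(X[:,2]<.056)]; k=lo@np.r_[ex,0]; mid=np.median(rim[:,:2]@ex)
  y=lo[:,:2]@ey
  x0=np.percentile(rim[:,:2]@ex,[1,99]).mean()
  for s in(-1,1):
    for off in (.02,.045,.07):
      j=(abs((k-x0)*s-off)<.012); print("  drawer",s,off,np.round([np.percentile(y[j],1),np.percentile(y[j],5)],4))
```

```text
lidtop ((0.5147199630737305, 0.14248740673065186), (0.1921384185552597, 0.03440273553133011), 20.156452178955078) 4680
chart c [0.51695074 0.15704372 0.20099459] n [ 0.33386442 -0.9422829  -0.02524834] lean(rad up) -0.02525102623041872 yaw 19.50997051814028
18.0 rim [[0.4395, -0.2343], [0.5505, -0.1341], [0.633, -0.0302]]
 lidtop [[0.44, -0.0402], [0.5358, -0.0236], [0.6263, -0.0064]]
  drawer -1 0.02 [-0.2849 -0.2823]
  drawer -1 0.045 [-0.2842 -0.283 ]
  drawer -1 0.07 [-0.2839 -0.2818]
  drawer 1 0.02 [-0.3021 -0.3006]
  drawer 1 0.045 [-0.3036 -0.3021]
  drawer 1 0.07 [-0.3028 -0.301 ]
19.0 rim [[0.4379, -0.2426], [0.5483, -0.1437], [0.6294, -0.0401]]
 lidtop [[0.4395, -0.0485], [0.5353, -0.0328], [0.6259, -0.0167]]
  drawer -1 0.02 [-0.2932 -0.2906]
  drawer -1 0.045 [-0.2929 -0.2915]
  drawer -1 0.07 [-0.2924 -0.29  ]
  drawer 1 0.02 [-0.3126 -0.3105]
  drawer 1 0.045 [-0.3138 -0.3122]
  drawer 1 0.07 [-0.3132 -0.3112]
```

Request:
{"api": "step_arm", "payload": {"commands": [{"claw":0,"delta_pos":[0,0,-40],"twist":8},{"claw":0,"delta_pos":[0,0,-80],"twist":16},{"claw":0,"delta_pos":[0,0,-120],"twist":24},{"claw":0,"delta_pos":[0,0,-130],"twist":32},{"claw":0,"delta_pos":[0,0,-130],"twist":40}]}}

```text
t: 0.6
tool_pos: [0.2576, 0.5149, 0.3372]
tool_rot: [[-0.392, 0.92, 0.002], [0.92, 0.392, 0.003], [0.002, 0.003, -1.0]]
ft_force: [-0.5, 0.7, 0.3]
grip_width: 0.0572
```

```bash
cat >> h.py <<'E'
a=np.radians(19); EX=np.array([np.cos(a),np.sin(a),0]); EY=np.array([-EX[1],EX[0],0]); EZ=np.array([0,0,1.])
def go(*ts):
    s=r.get_state(); p=np.array(s["tool_pos"]); R=np.array(s["tool_rot"])
    print("t",s["t"],"case pos",np.round([p@EX,p@EY,p[2]],4),"yaw err y-axis vs case x",round(np.degrees(np.arctan2(R[:,1]@EY,R[:,1]@EX)),2),"F case",np.round([np.array(s["ft_force"])@k for k in(EX,EY,EZ)],1),"q",np.round(s["q"],2))
    print("tool axes in case\n",np.round(np.c_[EX,EY,EZ].T@R,3))
    for t in ts: print(t,"-> tool mm",np.round(1e3*R.T@(t[0]*EX+t[1]*EY+t[2]*EZ-p),1))
E
python3 -c "
from h import *
go((.3,.2,.335),(.3,-.2,.335),(.4865,-.34,.2))"
```

```text
t 0.6 case pos [0.4112 0.4029 0.3372] yaw err y-axis vs case x 4.1 F case [-0.3  0.9  0.3] q [ 0.99  0.23  1.25 -0.    1.66  0.58]
tool axes in case
 [[-0.072  0.997  0.002]
 [ 0.997  0.072  0.002]
 [ 0.002  0.003 -1.   ]]
(0.3, 0.2, 0.335) -> tool mm [-194.5 -125.4    1.6]
(0.3, -0.2, 0.335) -> tool mm [-593.4 -154.     0.8]
(0.4865, -0.34, 0.2) -> tool mm [-746.7   21.6  136. ]
```

Request:
{"api": "step_arm", "payload": {"commands": [{"claw":0,"delta_pos":[-40,-25,0],"twist":4},{"claw":0,"delta_pos":[-80,-50,0],"twist":4},{"claw":0,"delta_pos":[-120,-75,0],"twist":4},{"claw":0,"delta_pos":[-160,-100,0],"twist":4},{"claw":0,"delta_pos":[-200,-125,0],"twist":4}]}}

```text
t: 1.1
tool_pos: [0.2202, 0.2799, 0.336]
tool_rot: [[-0.328, 0.945, 0.001], [0.945, 0.328, 0.002], [0.001, 0.002, -1.0]]
ft_force: [0.2, -0.1, 0.4]
grip_width: 0.0174
```

Request:
{"api": "step_arm", "payload": {"commands": [{"claw":0,"delta_pos":[-45,0,0],"twist":0},{"claw":0,"delta_pos":[-90,0,0],"twist":0},{"claw":0,"delta_pos":[-135,0,0],"twist":0},{"claw":0,"delta_pos":[-180,0,0],"twist":0},{"claw":0,"delta_pos":[-225,0,0],"twist":0}]}}

```text
t: 1.6
tool_pos: [0.2938, 0.0658, 0.3358]
tool_rot: [[-0.328, 0.945, 0.002], [0.945, 0.328, 0.002], [0.001, 0.003, -1.0]]
ft_force: [0.8, 0.3, -0.3]
grip_width: 0.0004
```

Request:
{"api": "step_arm", "payload": {"commands": [{"claw":0,"delta_pos":[-45,0,0],"twist":0},{"claw":0,"delta_pos":[-90,0,0],"twist":0},{"claw":0,"delta_pos":[-135,0,0],"twist":0},{"claw":0,"delta_pos":[-180,0,0],"twist":0},{"claw":0,"delta_pos":[-225,0,0],"twist":0}]}}

```text
t: 2.1
tool_pos: [0.3676, -0.1486, 0.3353]
tool_rot: [[-0.327, 0.945, 0.002], [0.945, 0.327, 0.002], [0.001, 0.003, -1.0]]
ft_force: [1.2, 0.3, 0.2]
grip_width: 0.0004
```

```bash
python3 -c "
from h import *
go((.4865,-.34,.2),(.4865,-.34,.036))"
```

```text
t 2.1 case pos [ 0.2992 -0.2602  0.3353] yaw err y-axis vs case x 0.11 F case [ 1.2 -0.1  0.2] q [-0.56 -0.05  1.58  0.    1.62 -0.9 ]
tool axes in case
 [[-0.002  1.     0.003]
 [ 1.     0.002  0.001]
 [ 0.001  0.003 -1.   ]]
(0.4865, -0.34, 0.2) -> tool mm [-80.4 186.8 135.7]
(0.4865, -0.34, 0.036) -> tool mm [-80.6 186.3 299.7]
```

Request:
{"api": "step_arm", "payload": {"commands": [{"claw":0,"delta_pos":[-20,40,0],"twist":0},{"claw":0,"delta_pos":[-40,80,20],"twist":0},{"claw":0,"delta_pos":[-60,120,50],"twist":0},{"claw":0,"delta_pos":[-80,160,70],"twist":0},{"claw":0,"delta_pos":[-80,187,105],"twist":0}]}}

```text
t: 2.6
tool_pos: [0.5746, -0.1647, 0.2301]
tool_rot: [[-0.326, 0.945, 0.006], [0.945, 0.326, 0.0], [-0.002, 0.006, -1.0]]
ft_force: [-1.0, 0.1, -0.1]
grip_width: 0.0003
```

Request:
{"api": "step_arm", "payload": {"commands": [{"claw":0,"delta_pos":[0,0,45],"twist":0},{"claw":0,"delta_pos":[0,0,90],"twist":0},{"claw":0,"delta_pos":[0,0,135],"twist":0},{"claw":0,"delta_pos":[0,0,165],"twist":0},{"claw":0,"delta_pos":[0,0,190],"twist":0}]}}

```text
t: 3.1
tool_pos: [0.5742, -0.164, 0.0372]
tool_rot: [[-0.326, 0.945, 0.002], [0.945, 0.326, 0.002], [0.001, 0.003, -1.0]]
ft_force: [0.6, 0.5, 0.1]
grip_width: 0.0004
```

```bash
python3 -c "
from h import *
go((.4865,-.34,.036),(.4865,-.255,.036))"
```

```text
t 3.1 case pos [ 0.4896 -0.342   0.0372] yaw err y-axis vs case x 0.04 F case [0.8 0.3 0.1] q [-0.4   0.44  1.7   0.    1.   -0.73]
tool axes in case
 [[-0.001  1.     0.003]
 [ 1.     0.001  0.001]
 [ 0.001  0.003 -1.   ]]
(0.4865, -0.34, 0.036) -> tool mm [ 2.  -3.1  1.2]
(0.4865, -0.255, 0.036) -> tool mm [87.  -3.   1.3]
```

Request:
{"api": "step_arm", "payload": {"commands": [{"claw":0,"delta_pos":[12,-2,0],"twist":0},{"claw":0,"delta_pos":[24,-2,0],"twist":0},{"claw":0,"delta_pos":[36,-2,0],"twist":0},{"claw":0,"delta_pos":[48,-2,0],"twist":0},{"claw":0,"delta_pos":[58,-2,0],"twist":0}]}}

```text
t: 3.6
tool_pos: [0.554, -0.1092, 0.0389]
tool_rot: [[-0.327, 0.945, 0.005], [0.945, 0.327, 0.0], [-0.002, 0.005, -1.0]]
ft_force: [0.3, -1.5, 1.4]
grip_width: 0.0007
```

Request:
{"api": "step_arm", "payload": {"commands": [{"claw":0,"delta_pos":[5,0,0],"twist":0},{"claw":0,"delta_pos":[10,0,0],"twist":0},{"claw":0,"delta_pos":[12,0,0],"twist":0},{"claw":0,"delta_pos":[14,0,0],"twist":0}]}}

```text
t: 4.0
tool_pos: [0.5499, -0.096, 0.0392]
tool_rot: [[-0.327, 0.945, 0.006], [0.945, 0.327, -0.0], [-0.002, 0.006, -1.0]]
ft_force: [0.3, -1.1, 0.9]
grip_width: 0.0006
```

```bash
python3 -c "
from h import *
go((.4865,-.26,.036))"
```

```text
t 4.0 case pos [ 0.4887 -0.2698  0.0392] yaw err y-axis vs case x 0.1 F case [-0.1 -1.2  0.9] q [-0.3   0.39  1.79  0.    0.96 -0.63]
tool axes in case
 [[-0.002  1.     0.006]
 [ 1.     0.002 -0.002]
 [-0.002  0.006 -1.   ]]
(0.4865, -0.26, 0.036) -> tool mm [ 9.8 -2.2  3.2]
```

Request:
{"api": "step_arm", "payload": {"commands": [{"claw":0,"delta_pos":[2,0,0],"twist":0},{"claw":0,"delta_pos":[4,0,0],"twist":0},{"claw":0,"delta_pos":[5,0,0],"twist":0},{"claw":0,"delta_pos":[5,0,0],"twist":0}]}}

```text
t: 4.4
tool_pos: [0.5496, -0.0948, 0.0393]
tool_rot: [[-0.329, 0.944, 0.009], [0.944, 0.329, -0.006], [-0.009, 0.006, -1.0]]
ft_force: [1.1, -9.5, -1.9]
grip_width: 0.0009
```

Request:
{"api": "step_arm", "payload": {"commands": [{"claw":0,"delta_pos":[2,0,0],"twist":0},{"claw":0,"delta_pos":[4,0,0],"twist":0},{"claw":0,"delta_pos":[4,0,0],"twist":0}]}}

```text
t: 4.7
tool_pos: [0.5497, -0.0949, 0.0393]
tool_rot: [[-0.331, 0.944, 0.011], [0.944, 0.331, -0.013], [-0.016, 0.006, -1.0]]
ft_force: [1.0, -10.6, -1.8]
grip_width: 0.0006
```

Request:
{"api": "step_arm", "payload": {"commands": [{"claw":0,"delta_pos":[-30,0,0],"twist":0},{"claw":0,"delta_pos":[-65,0,0],"twist":0},{"claw":0,"delta_pos":[-90,0,0],"twist":0},{"claw":0,"delta_pos":[-90,45,0],"twist":0},{"claw":0,"delta_pos":[-90,92,0],"twist":0}]}}

```text
t: 5.2
tool_pos: [0.666, -0.1501, 0.041]
tool_rot: [[-0.327, 0.945, 0.009], [0.945, 0.327, -0.011], [-0.014, 0.005, -1.0]]
ft_force: [0.1, -0.1, -0.4]
grip_width: 0.0008
```

```bash
python3 -c "
from h import *
go((.581,-.27,.038))"
```

```text
t 5.2 case pos [ 0.5809 -0.3588  0.041 ] yaw err y-axis vs case x 0.07 F case [ 0.1 -0.1 -0.4] q [-0.32  0.54  1.49 -0.01  1.09 -0.65]
tool axes in case
 [[-0.001  1.     0.005]
 [ 1.     0.001 -0.014]
 [-0.014  0.005 -1.   ]]
(0.581, -0.27, 0.038) -> tool mm [88.8  0.2  1.8]
```

Request:
{"api": "step_arm", "payload": {"commands": [{"claw":0,"delta_pos":[15,0,0],"twist":0},{"claw":0,"delta_pos":[27,0,0],"twist":0},{"claw":0,"delta_pos":[39,0,0],"twist":0},{"claw":0,"delta_pos":[51,0,0],"twist":0},{"claw":0,"delta_pos":[63,0,0],"twist":0}]}}

```text
t: 5.7
tool_pos: [0.6437, -0.0901, 0.0403]
tool_rot: [[-0.327, 0.945, 0.008], [0.945, 0.327, -0.012], [-0.014, 0.004, -1.0]]
ft_force: [-1.1, -1.6, -0.7]
grip_width: 0.0006
```

Request:
{"api": "step_arm", "payload": {"commands": [{"claw":0,"delta_pos":[9,0,0],"twist":0},{"claw":0,"delta_pos":[16,0,0],"twist":0},{"claw":0,"delta_pos":[21,0,0],"twist":0},{"claw":0,"delta_pos":[25,0,0],"twist":0}]}}

```text
t: 6.1
tool_pos: [0.6353, -0.0663, 0.0402]
tool_rot: [[-0.327, 0.945, 0.008], [0.945, 0.327, -0.012], [-0.014, 0.004, -1.0]]
ft_force: [-0.2, -1.3, 1.9]
grip_width: 0.0007
```

Request:
{"api": "step_arm", "payload": {"commands": [{"claw":0,"delta_pos":[2,0,0],"twist":0},{"claw":0,"delta_pos":[4,0,0],"twist":0},{"claw":0,"delta_pos":[6,0,0],"twist":0},{"claw":0,"delta_pos":[6,0,0],"twist":0}]}}

```text
t: 6.5
tool_pos: [0.6348, -0.0645, 0.0403]
tool_rot: [[-0.328, 0.945, 0.011], [0.944, 0.328, -0.019], [-0.021, 0.004, -1.0]]
ft_force: [0.8, -9.1, -0.9]
grip_width: 0.0006
```

```bash
python3 -c "
from h import *
go((.581,-.27,.038))"
```

```text
t 6.5 case pos [ 0.5792 -0.2677  0.0403] yaw err y-axis vs case x 0.15 F case [-2.2 -8.9 -0.9] q [-0.2   0.49  1.61 -0.02  1.03 -0.52]
tool axes in case
 [[-0.003  1.     0.004]
 [ 1.     0.003 -0.021]
 [-0.021  0.004 -1.   ]]
(0.581, -0.27, 0.038) -> tool mm [-2.3  1.8  2.4]
```

Request:
{"api": "step_arm", "payload": {"commands": [{"claw":0,"delta_pos":[-30,0,0],"twist":0},{"claw":0,"delta_pos":[-60,0,-10],"twist":0},{"claw":0,"delta_pos":[-60,0,-60],"twist":0},{"claw":0,"delta_pos":[-60,0,-110],"twist":0},{"claw":0,"delta_pos":[-60,0,-160],"twist":0}]}}

```text
t: 7.0
tool_pos: [0.6525, -0.1179, 0.2027]
tool_rot: [[-0.327, 0.945, 0.01], [0.945, 0.327, -0.017], [-0.019, 0.004, -1.0]]
ft_force: [1.3, -1.1, 0.7]
grip_width: 0.0004
```

Request:
{"api": "step_arm", "payload": {"commands": [{"claw":0,"delta_pos":[0,0,-50],"twist":0},{"claw":0,"delta_pos":[0,0,-100],"twist":0},{"claw":0,"delta_pos":[0,0,-150],"twist":0},{"claw":0,"delta_pos":[0,-20,-175],"twist":0},{"claw":0,"delta_pos":[0,-40,-175],"twist":0}]}}

```text
t: 7.5
tool_pos: [0.6145, -0.1279, 0.3824]
tool_rot: [[-0.328, 0.945, 0.019], [0.944, 0.328, -0.018], [-0.024, 0.012, -1.0]]
ft_force: [0.4, -0.9, 0.2]
grip_width: 0.0001
```

Run:
```python
from h import *
go((.534,-.1,.375),(.534,.07,.375))
im,P=cloud("scene"); cv2.imwrite("pics/s1.png",cv2.resize(im[40:360,200:520],None,fx=1.8,fy=1.8))
im,P=cloud("top"); cv2.imwrite("pics/t1.png",im)
k=(im[...,0]>60)&(im[...,0]>1.6*im[...,2])&(im[...,0]>1.25*im[...,1]); X=P[k]; y=X@EY; x=X@EX
for s in(.4865,.58):
  j=(abs(x-s)<.02)&(X[:,2]>.038)&(X[:,2]<.056)&(y<-.2); print(s,j.sum(),np.percentile(y[j],[1,5,50]) if j.sum() else "")
```

```text
t 7.5 case pos [ 0.5394 -0.321   0.3824] yaw err y-axis vs case x 0.15 F case [ 0.1 -0.9  0.2] q [-0.31  0.31  1.04 -0.01  1.77 -0.65]
tool axes in case
 [[-0.002  1.     0.012]
 [ 1.     0.003 -0.023]
 [-0.024  0.012 -1.   ]]
(0.534, -0.1, 0.375) -> tool mm [221.1  -4.9   2.2]
(0.534, 0.07, 0.375) -> tool mm [391.   -4.5  -1.8]
0.4865 143 [-0.25610215 -0.25409085 -0.22740113]
0.58 202 [-0.25665507 -0.25590067 -0.24672277]
```

View pics/s1.png

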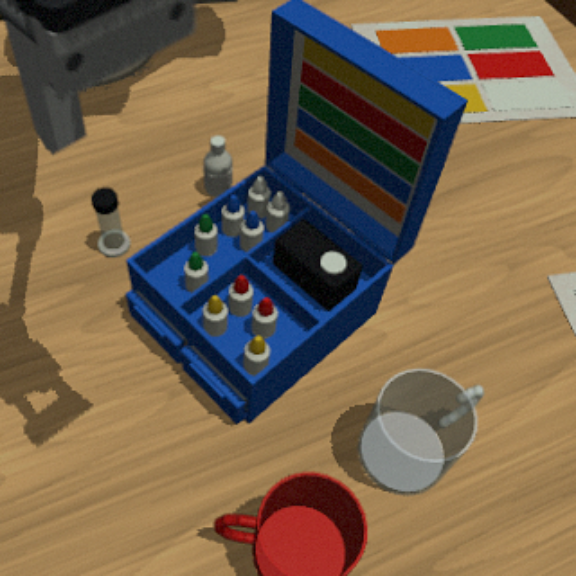

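Both drawer fronts are flush (crop 155,320 and 212,378), and the lid, bottle, tube and jug are untouched. Now I'll go over behind the lid.

Request:
{"api": "step_arm", "payload": {"commands": [{"claw":0,"delta_pos":[45,-5,0],"twist":0},{"claw":0,"delta_pos":[90,-5,0],"twist":0},{"claw":0,"delta_pos":[135,-5,0],"twist":0},{"claw":0,"delta_pos":[180,-5,0],"twist":0},{"claw":0,"delta_pos":[225,-5,0],"twist":0}]}}

```text
t: 8.1
tool_pos: [0.5331, 0.0853, 0.3738]
tool_rot: [[-0.326, 0.945, 0.01], [0.945, 0.326, -0.016], [-0.018, 0.005, -1.0]]
ft_force: [0.9, 0.9, -0.4]
grip_width: 0.0003
```

Request:
{"api": "step_arm", "payload": {"commands": [{"claw":0,"delta_pos":[45,0,-3],"twist":0},{"claw":0,"delta_pos":[90,0,-3],"twist":0},{"claw":0,"delta_pos":[135,0,-3],"twist":0},{"claw":0,"delta_pos":[170,0,-3],"twist":0},{"claw":0,"delta_pos":[170,0,-3],"twist":0}]}}

```text
t: 8.6
tool_pos: [0.4759, 0.2506, 0.3723]
tool_rot: [[-0.332, 0.943, 0.007], [0.943, 0.332, -0.013], [-0.015, 0.002, -1.0]]
ft_force: [-0.0, -1.0, 0.1]
grip_width: 0.0006
```

Run:
```python
from h import *
go((.534,.06,.255),(.534,0.0,.255))
```

```text
t 8.6 case pos [0.5316 0.082  0.3723] yaw err y-axis vs case x 0.38 F case [-0.4 -1.   0.1] q [ 0.37  0.17  1.24 -0.01  1.72  0.03]
tool axes in case
 [[-0.007  1.     0.003]
 [ 1.     0.007 -0.015]
 [-0.015  0.002 -1.   ]]
(0.534, 0.06, 0.255) -> tool mm [-20.3   2.  117.6]
(0.534, 0.0, 0.255) -> tool mm [-80.3   1.6 118.5]
```

Request:
{"api": "step_arm", "payload": {"commands": [{"claw":0,"delta_pos":[-20,2,30],"twist":0},{"claw":0,"delta_pos":[-20,2,70],"twist":0},{"claw":0,"delta_pos":[-20,2,108],"twist":0},{"claw":0,"delta_pos":[-40,2,108],"twist":0},{"claw":0,"delta_pos":[-55,2,108],"twist":0}]}}

```text
t: 9.1
tool_pos: [0.4965, 0.1968, 0.263]
tool_rot: [[-0.331, 0.943, 0.003], [0.943, 0.331, -0.014], [-0.014, -0.002, -1.0]]
ft_force: [-0.1, -0.0, -0.2]
grip_width: 0.0002
```

```bash
cat >> h.py <<'E'
def arc(ths,d=.17,over=.003):
    T=[]
    for t in ths:
        y=-.042-d*np.cos(t)+(.032-over)*np.sin(t)+.009*np.sin(t); z=.096+d*np.sin(t)+(.032-over)*np.cos(t)
        T.append((.534,round(y,4),round(z,4)))
    go(*T)
E
python3 - <<'E'
from h import *
arc(np.arange(1.56,1.2,-.07))
E
```

```text
t 9.1 case pos [0.5335 0.0245 0.263 ] yaw err y-axis vs case x 0.36 F case [-0.1 -0.  -0.2] q [ 0.26  0.19  1.48 -0.01  1.47 -0.08]
tool axes in case
 [[-0.006  1.    -0.002]
 [ 1.     0.006 -0.014]
 [-0.014 -0.002 -1.   ]]
(0.534, np.float64(-0.0058), np.float64(0.2663)) -> tool mm [-30.3   0.3  -2.9]
(0.534, np.float64(-0.0178), np.float64(0.2678)) -> tool mm [-42.3   0.2  -4.2]
(0.534, np.float64(-0.03), np.float64(0.2684)) -> tool mm [-54.5   0.1  -4.6]
(0.534, np.float64(-0.0422), np.float64(0.2682)) -> tool mm [-66.7   0.   -4.2]
(0.534, np.float64(-0.0543), np.float64(0.2672)) -> tool mm [-78.8  -0.   -3.1]
(0.534, np.float64(-0.0665), np.float64(0.2653)) -> tool mm [-91.   -0.1  -1. ]
```

Request:
{"api": "step_arm", "payload": {"commands": [{"claw":0,"delta_pos":[-14,0,-1],"twist":0},{"claw":0,"delta_pos":[-24,0,-2],"twist":0},{"claw":0,"delta_pos":[-32,0,-3],"twist":0},{"claw":0,"delta_pos":[-42,0,-4],"twist":0},{"claw":0,"delta_pos":[-54,0,-4],"twist":0}]}}

```text
t: 9.6
tool_pos: [0.5149, 0.1465, 0.2687]
tool_rot: [[-0.332, 0.943, 0.005], [0.943, 0.332, -0.012], [-0.013, 0.001, -1.0]]
ft_force: [0.2, 3.3, 2.8]
grip_width: 0.0004
```

Run:
```python
from h import *
arc(np.arange(1.35,1.0,-.07))
```

```text
t 9.6 case pos [ 0.5346 -0.0291  0.2687] yaw err y-axis vs case x 0.4 F case [1.3 3.1 2.8] q [ 0.16  0.19  1.47 -0.01  1.48 -0.18]
tool axes in case
 [[-0.007  1.     0.001]
 [ 1.     0.007 -0.013]
 [-0.013  0.001 -1.   ]]
(0.534, np.float64(-0.0422), np.float64(0.2682)) -> tool mm [-13.1  -0.6   0.7]
(0.534, np.float64(-0.0543), np.float64(0.2672)) -> tool mm [-25.2  -0.7   1.8]
(0.534, np.float64(-0.0665), np.float64(0.2653)) -> tool mm [-37.3  -0.8   3.9]
(0.534, np.float64(-0.0785), np.float64(0.2626)) -> tool mm [-49.3  -0.9   6.7]
(0.534, np.float64(-0.0903), np.float64(0.259)) -> tool mm [-61.   -1.   10.5]
(0.534, np.float64(-0.1019), np.float64(0.2547)) -> tool mm [-72.6  -1.1  14.9]
```

Contact with the lid at about 3 N. I'll follow the arc.

Request:
{"api": "step_arm", "payload": {"commands": [{"claw":0,"delta_pos":[-13,0,1],"twist":0},{"claw":0,"delta_pos":[-25,0,2],"twist":0},{"claw":0,"delta_pos":[-37,0,4],"twist":0},{"claw":0,"delta_pos":[-49,0,7],"twist":0},{"claw":0,"delta_pos":[-61,0,10],"twist":0}]}}

```text
t: 10.1
tool_pos: [0.5357, 0.0878, 0.2592]
tool_rot: [[-0.332, 0.943, 0.005], [0.943, 0.332, -0.012], [-0.013, 0.001, -1.0]]
ft_force: [0.8, 2.8, 1.3]
grip_width: 0.0008
```

Run:
```python
from h import *
arc(np.arange(1.0,.65,-.07))
```

```text
t 10.1 case pos [ 0.5351 -0.0914  0.2592] yaw err y-axis vs case x 0.39 F case [1.7 2.4 1.3] q [ 0.04  0.2   1.48 -0.01  1.46 -0.29]
tool axes in case
 [[-0.007  1.     0.001]
 [ 1.     0.007 -0.013]
 [-0.013  0.001 -1.   ]]
(0.534, np.float64(-0.1019), np.float64(0.2547)) -> tool mm [-10.5  -1.2   4.6]
(0.534, np.float64(-0.1132), np.float64(0.2496)) -> tool mm [-21.7  -1.3   9.8]
(0.534, np.float64(-0.1241), np.float64(0.2438)) -> tool mm [-32.5  -1.3  15.8]
(0.534, np.float64(-0.1347), np.float64(0.2372)) -> tool mm [-43.1  -1.4  22.5]
(0.534, np.float64(-0.1448), np.float64(0.2299)) -> tool mm [-53.1  -1.5  29.9]
```

Request:
{"api": "step_arm", "payload": {"commands": [{"claw":0,"delta_pos":[-10,-1,5],"twist":0},{"claw":0,"delta_pos":[-22,-1,10],"twist":0},{"claw":0,"delta_pos":[-32,-1,16],"twist":0},{"claw":0,"delta_pos":[-43,-1,22],"twist":0},{"claw":0,"delta_pos":[-53,-1,30],"twist":0}]}}

```text
t: 10.6
tool_pos: [0.5523, 0.0362, 0.2291]
tool_rot: [[-0.332, 0.943, 0.004], [0.943, 0.332, -0.012], [-0.013, -0.0, -1.0]]
ft_force: [0.2, 1.6, 0.4]
grip_width: 0.0008
```

Run:
```python
from h import *
arc(np.arange(.65,.3,-.07))
```

```text
t 10.6 case pos [ 0.534  -0.1456  0.2291] yaw err y-axis vs case x 0.39 F case [0.6 1.4 0.4] q [-0.05  0.23  1.51 -0.01  1.4  -0.39]
tool axes in case
 [[-0.007  1.    -0.   ]
 [ 1.     0.007 -0.013]
 [-0.013 -0.    -1.   ]]
(0.534, np.float64(-0.1543), np.float64(0.222)) -> tool mm [-8.6 -0.1  7.2]
(0.534, np.float64(-0.1634), np.float64(0.2134)) -> tool mm [-17.6  -0.2  15.9]
(0.534, np.float64(-0.1718), np.float64(0.2043)) -> tool mm [-25.9  -0.2  25.1]
(0.534, np.float64(-0.1796), np.float64(0.1946)) -> tool mm [-33.6  -0.3  34.9]
(0.534, np.float64(-0.1868), np.float64(0.1845)) -> tool mm [-40.6  -0.3  45.1]
```

Request:
{"api": "step_arm", "payload": {"commands": [{"claw":0,"delta_pos":[-9,0,8],"twist":0},{"claw":0,"delta_pos":[-18,0,17],"twist":0},{"claw":0,"delta_pos":[-26,0,26],"twist":0},{"claw":0,"delta_pos":[-34,0,36],"twist":0},{"claw":0,"delta_pos":[-40,0,46],"twist":0}]}}

```text
t: 11.1
tool_pos: [0.5657, -0.003, 0.1826]
tool_rot: [[-0.332, 0.943, 0.003], [0.943, 0.332, -0.013], [-0.013, -0.001, -1.0]]
ft_force: [-1.0, 0.8, 1.5]
grip_width: 0.0005
```

Run:
```python
from h import *
arc(np.arange(.3,-.05,-.06))
```

```text
t 11.1 case pos [ 0.5339 -0.187   0.1826] yaw err y-axis vs case x 0.39 F case [-0.7  1.   1.5] q [-0.12  0.27  1.57 -0.01  1.3  -0.45]
tool axes in case
 [[-0.007  1.    -0.001]
 [ 1.     0.007 -0.013]
 [-0.013 -0.001 -1.   ]]
(0.534, np.float64(-0.1932), np.float64(0.1739)) -> tool mm [-6.   0.   8.8]
(0.534, np.float64(-0.1981), np.float64(0.1646)) -> tool mm [-10.8   0.   18.2]
(0.534, np.float64(-0.2025), np.float64(0.155)) -> tool mm [-15.1  -0.   27.8]
(0.534, np.float64(-0.2062), np.float64(0.1451)) -> tool mm [-18.7  -0.   37.8]
(0.534, np.float64(-0.2094), np.float64(0.1351)) -> tool mm [-21.7  -0.   47.8]
(0.534, np.float64(-0.212), np.float64(0.125)) -> tool mm [-24.2  -0.   57.9]
```

Request:
{"api": "step_arm", "payload": {"commands": [{"claw":0,"delta_pos":[-6,0,9],"twist":0},{"claw":0,"delta_pos":[-11,0,18],"twist":0},{"claw":0,"delta_pos":[-15,0,27],"twist":0},{"claw":0,"delta_pos":[-19,0,36],"twist":0},{"claw":0,"delta_pos":[-22,0,43],"twist":0}]}}

```text
t: 11.6
tool_pos: [0.5732, -0.0246, 0.1391]
tool_rot: [[-0.332, 0.943, 0.003], [0.943, 0.332, -0.013], [-0.013, -0.001, -1.0]]
ft_force: [-0.3, 0.8, 1.5]
grip_width: 0.0007
```

Request:
{"api": "step_arm", "payload": {"commands": [{"claw":0,"delta_pos":[0,0,5],"twist":0},{"claw":0,"delta_pos":[0,0,10],"twist":0},{"claw":0,"delta_pos":[0,0,13],"twist":0},{"claw":0,"delta_pos":[0,0,15],"twist":0},{"claw":0,"delta_pos":[0,0,15],"twist":0}]}}

```text
t: 12.1
tool_pos: [0.5738, -0.0255, 0.128]
tool_rot: [[-0.333, 0.943, 0.006], [0.943, 0.333, -0.015], [-0.016, 0.001, -1.0]]
ft_force: [-5.0, -1.1, 19.9]
grip_width: 0.0005
```

The fingertips stopped at z = 0.128 with 20 N, which is the height of the closed lid. I'll lift clear and check.

Request:
{"api": "step_arm", "payload": {"commands": [{"claw":0,"delta_pos":[0,0,-10],"twist":0},{"claw":0,"delta_pos":[0,0,-50],"twist":0},{"claw":0,"delta_pos":[0,0,-100],"twist":0},{"claw":0,"delta_pos":[0,0,-150],"twist":0},{"claw":0,"delta_pos":[0,0,-180],"twist":0}]}}

```text
t: 12.6
tool_pos: [0.5737, -0.0226, 0.3124]
tool_rot: [[-0.333, 0.943, 0.012], [0.943, 0.333, -0.015], [-0.019, 0.006, -1.0]]
ft_force: [0.7, 0.4, 0.2]
grip_width: 0.0005
```

Request:
{"api": "step_arm", "payload": {"commands": [{"claw":0,"delta_pos":[-45,-30,0],"twist":0},{"claw":0,"delta_pos":[-90,-60,0],"twist":0},{"claw":0,"delta_pos":[-130,-90,0],"twist":0},{"claw":0,"delta_pos":[-130,-90,0],"twist":0},{"claw":0,"delta_pos":[-130,-90,0],"twist":0}]}}

```text
t: 13.1
tool_pos: [0.5318, -0.1762, 0.3142]
tool_rot: [[-0.33, 0.944, 0.012], [0.944, 0.33, -0.015], [-0.018, 0.007, -1.0]]
ft_force: [0.6, 0.8, 0.3]
grip_width: 0.0005
```

Run:
```python
from h import *
go()
im,P=cloud("top"); cv2.imwrite("pics/t2.png",im)
x,y,z=P@EX,P@EY,P[...,2]
m=(abs(x-.534)<.08)&(z>.11)&(z<.16)
for a,b in((-.235,-.2),(-.15,-.13),(-.07,-.05)):
  k=m&(y>a)&(y<b); print(a,k.sum(),np.median(z[k]) if k.sum() else "")
for n,(u,v) in dict(tube=(356,294),bottle=(277,311),jug=(264,112)).items():
    print(n,np.round(np.nanmedian(P[v-2:v+3,u-2:u+3].reshape(-1,3),0),4))
im,_=cloud("scene"); cv2.imwrite("pics/s2.png",cv2.resize(im[40:360,200:520],None,fx=1.8,fy=1.8))
```

```text
t 13.1 case pos [ 0.4454 -0.3397  0.3142] yaw err y-axis vs case x 0.28 F case [0.8 0.5 0.3] q [-0.44  0.2   1.34 -0.01  1.58 -0.78]
tool axes in case
 [[-0.005  1.     0.007]
 [ 1.     0.005 -0.018]
 [-0.018  0.007 -1.   ]]
-0.235 1719 0.12713189565571803
-0.15 992 0.1279136451036908
-0.07 994 0.12691507434582133
tube [ 0.401  -0.0806  0.0885]
bottle [0.3653 0.065  0.0817]
jug [0.7635 0.1091 0.0025]
```

View pics/s2.png

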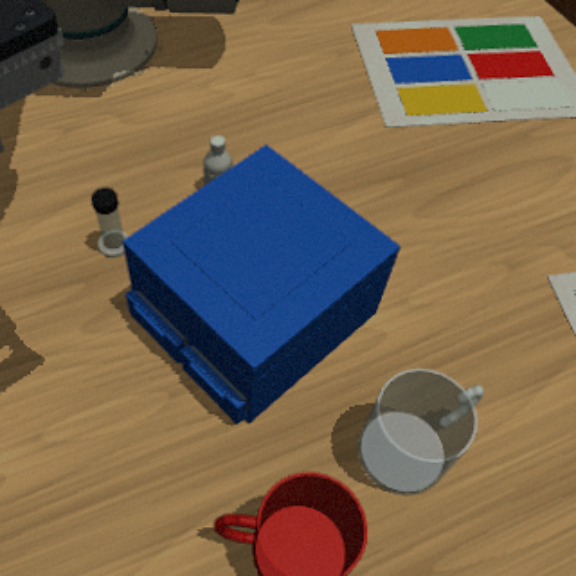

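The case is shut with a flat lid (crop 260,250) and both drawer fronts are flush (155,320 and 212,380). The bottle, tube and jug haven't moved and the arm is clear.

```bash
python3 -c "
from workcell import r
print(r.sign_off())"
```

```text
the job is handed in; nothing more can be done
None
```

The case is shut and the job is handed in, at about 13 s on the robot's clock. I pushed the near drawer and then the far one against their stops with the closed fingertips. Then I swung the lid down from behind by its outside at about 0.7 rad/s and pressed it to its stop with 20 N.

**Last checks:**
- **Lid:** it lies flat at 0.127–0.128 m from hinge to free edge; shut is 0.128 m.
- **Drawers:** both stopped against about 10 N. Measured after the pushes, before the lid came down, the two fronts lay level within 2 mm, about where home was worked out to be. They still looked flush after the lid was shut.
- **Tube, bottle and jug:** all three read where they were at the start. The biggest change was 2.6 mm, in the bottle's height reading, with no sideways shift.
- **Arm:** it ended with the fingertips 0.31 m up, clear of everything, with under 1 N on the wrist.

None of the checks failed or disagreed.

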